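# Try the cover of the curing box, free its latch if caught, hold it open

## Robot

A 6-joint arm with a two-finger parallel gripper is mounted at the origin on a cart in front of the work surface, level with it; the furniture and walls round the work are solid. World frame = base frame: x ahead of the robot, y to its left, z up, the work surface at z = 0. Lengths are in m, angles in rad, forces in N, time in s.
With the tool pointing down it reaches from about 0.3 to 0.775 m from the base axis. Payload 14.6 kg.
Tool frame: the origin (TCP) lies between the finger pads; the fingertips stand 14 mm ahead of it and the grasp point (between the pads) lies 5 mm behind it; z points along the fingers, y is the line along which they close (so a half turn about z gives the same grasp; the last joint's range is limited). The gripper opens to 94 mm and grips with 3 to 60 N. Pads are 16 mm wide; open, the fingers measure 119 mm over their backs; the gripper's body (75 mm by 177 mm) begins 78 mm behind the grasp point.
Start: joints at [-1.379, 0.3, 1.521, -0, 1.321, -0.067], TCP at [0.141, -0.532, 0.219] pointing down, gripper open.
Joint ranges: [-3.03, 3.03], [-0.79, 2.21], [0.23, 2.52], [-1.04, 4.18], [0, 3.07], [-2.55, 2.55]. Speed limits (rad/s): [2.22, 2.22, 2.57, 3.14, 3.14, 3.14].

## Interface

Orientations are given as [roll, pitch, yaw] about the fixed x, y, z axes, in that order (R = Rz(yaw) Ry(pitch) Rx(roll)).
In Python, from station import ctrl gives the robot as it stands. The module is installed in compiled form; this text tells all that it offers.
- The arm moves only by the tool move_arm, never from a script. Its argument "targets" is a list of rows, each a list of 7 numbers: the opening, from -1 (shut) to 1 (fully open), then the shift along the tool's x, y, z in units of 50 mm (1.0 is 50 mm), then the turn, a rotation vector about the tool's x, y, z in rad. A call has 1 to 12 rows; each row is the pose to reach, as a shift and turn from the pose commanded when the call began, along the tool's axes at that moment; what a row does not reach only later rows make up. A row lasts 1/10 s, in which the tool goes at most 50 mm and 8.59 degrees, less where a joint would pass 70% of its speed; a pose out of reach is approached as far as the arm can. A call with a gripper value outside its range is refused whole. The fingers move at their own pace and stop on an object; "grip_force" is the grip in N (left out, the last holds). Time passes only in rows, so rows that repeat a pose let the fingers close. It gives the time, the measured TCP pose, the force, the opening and the grip force at its end, in the units of the state.
- ctrl.get_obs(): the state, without advancing time (a new reading comes with each control period).
- ctrl.camera(name): name is "scene" or "top" or "wrist"; returns (picture, depth): 400x640x3 uint8, red, green, blue; 400x640 float32, m along the optical axis (not along the pixel's ray), 0 where there is no reading.
- ctrl.camera_params(name): a dict with "intrinsics" (3x3 intrinsics, pixels), "rvec" (rotation vector, rad) and "tvec" (3), from world to camera coordinates, as OpenCV has them; the wrist camera has in their place "T_tool_cam" (4x4, takes a point from camera to tool coordinates, whose origin is the TCP and whose axes are the flange's). Camera axes: x right, y down, z forward; pixel columns grow to the right and rows downward; lengths in m; the calibration is good to about 2 mm. A picture is of the moment at which its call begins: read the wrist's pose just before it. camera_params takes no time and is no camera call.
- ctrl.hand_in(): hands the job in; it is judged then, once.
Trained networks look in the newest picture that a camera, given by its name, has taken for a name from the list of things; names that differ only in an ending like _2 or _b are one class to them, and where a whole thing is asked for, a point or a joint stands for the part that bears it (a point fixed in the world has none). Each returns a list of dicts, best first, with "score" (0 to 1); they miss things now and then, are a little off and sometimes report something else, mostly with a low value. They report only what shows in the picture. A call takes as long as a camera call.
- ctrl.cut_out(camera, target): "region" (400x640 bool, what is visible of it) and "point" ([column, row] in pixels, amid what is visible of it).
- ctrl.tip_of(camera, target): "point" ([column, row] in pixels: a listed point, or the origin of a listed thing).
The state is a dict: "time_s": time; "qpos": joint angles; "joint_vel": joint speeds; "tau": joint torques, N m; "ee_pos": TCP position; "eef_rot": TCP orientation; "force": force on the tool from outside, world axes, zero at the start; "moment": the same for the moment, N m; "grip_width": finger opening in m; "grip_force": force on a finger pad.
Only numpy, scipy, OpenCV 4.12 (cv2) and the standard library are available. Lean on these libraries where they do the work, as an engineer would, in place of code of your own. Each camera call takes 0.05 s, during which the arm holds its last target. There are 200 camera calls.

## Task

A colleague needs the plaster model out of the light-curing box. Take the box's cover by its front tongue and tug it up to learn whether it is caught, before you touch the latch; only if it is caught, let it down again and slide the latch knob all the way to the rear, without forcing the catch (if the cover comes up freely, leave the latch where it is). Then raise the cover by about 45 degrees or a little more and finish while still holding it open; do not shift or topple the two bottles and the tin standing around the box.

Things in the scene. Friction and masses are not known exactly. Their poses are not given: they have to be found in the camera images.
- box: White light-curing box, fixed. Origin: centre of the underside of its 160 x 160 x 70 mm (high) chamber; +x points from its front to its rear (hinge side), +y to the side with the latch housing, z up. The housing, as high as the chamber, goes on to y = +135 mm. The cover, with a clear window, lies on top up to z = 77 mm.
- lid (a joint): Angle of the cover (rad): 0 shut, growing as its front edge rises, stop at 1.25. It weighs about 0.25 kg and falls shut when let go. Caught, it lifts only by a play of 0.03 rad (5 to 6 mm at the tongue), then stops hard: a steady pull of 10 to 15 N tells. Free, about 1.5 N at the tongue lifts it.
- lid_grip (a point): Grip point of the grey tongue in the middle of the cover's front edge: 20 mm wide (along the box's y), 14 mm thick, jutting 41 mm beyond that edge. Shut, the point is at box x = -105, y = 0, z = 74 mm. Pinched from above by its flat sides (fingers closing along the box's y) it can turn between them as the cover swings, so the gripper may keep pointing down.
- lid_hinge (a point): Middle of the cover's hinge line, at the rear edge of the box: box frame x = +83 mm, y = 0, z = 70 mm. The line runs along the box's y.
- latch (a joint): Position of the latch slide (m), 0 to 0.030, growing as the knob moves to the rear. Its bolt is hidden in the housing and catches the cover in the forward part of the travel only; it starts anywhere from 0 to 0.022, so only trying the cover tells. Fully to the rear it is surely free. It stays where left and slides with about 1.5 N.
- latch_knob (a point): Centre of the grip of the black latch knob, an upright block on top of the housing: 12 mm (x) by 14 mm (y), standing from z = 71 to 99 mm; the point is at z = 87 mm. In the box's frame it is at y = +115 mm and x = -30 mm plus the latch's value; it moves along the box's x.
- stain_liquid_mid (a point): Small bottle with a black cap (30 mm diameter, 70 mm high), standing beside the latch housing; point at its centre, half-way up. Leave it alone.
- separator_bottle_mid (a point): Bottle with a screw cap (42 mm diameter, 103 mm high), standing on the side of the box away from the latch; point at its centre, about half-way up. Leave it alone.
- polishing_tin_mid (a point): Round tin (64 mm diameter, 28 mm high), standing in front of the box on the side away from the latch; point at its centre, half-way up. Leave it alone.

How it is judged:
By the outcome, as a careful person would: the job done as asked, in the order asked, and still so for the second after the job is handed in, while the arm keeps its last pose, push and grip.
It also fails if it takes over 56 s, if anything falls off the work surface, if the arm or the gripper's body presses on something with over 40 N, if the wrist force passes 120 N, or if a joint passes its speed limit or range.

## Working session

There is one attempt and no reset: what is moved stays moved. The work goes in short steps, Python scripts to look and compute and a tool call to move; the robot and the scene stay as the last step left them, time stands still between calls to the robot, and variables do not carry over. Pictures are saved under pics/ and viewed, at most 10 in all, crops included, and the job is handed in when it is done.

Besides the shell and the picture viewer there is one more tool, called after "Call:" as name(argument=value, ...) on one line, values as JSON. move_arm: Moves the arm, as the interface text tells. Its arguments: {"type":"object","properties":{"targets":{"type":"array"},"grip_force":{"type":"number"}},"required":["targets"]}

```bash
mkdir -p pics; cat > h.py <<'E'
import numpy as np, cv2
from station import ctrl
from scipy.spatial.transform import Rotation as R
def cam(name):
    p=ctrl.camera_params(name); K=np.array(p["intrinsics"],float).reshape(3,3)
    if name=="wrist":
        o=ctrl.get_obs(); T=np.eye(4); T[:3,:3]=R.from_euler('xyz',o["eef_rot"]).as_matrix(); T[:3,3]=o["ee_pos"]
        return K, T@np.array(p["T_tool_cam"])
    Rm=cv2.Rodrigues(np.array(p["rvec"],float))[0]; t=np.array(p["tvec"],float).ravel()
    W=np.eye(4); W[:3,:3]=Rm.T; W[:3,3]=-Rm.T@t
    return K,W
def ray(K,W,uv):
    d=W[:3,:3]@np.linalg.inv(K)@np.array([uv[0],uv[1],1.]); return W[:3,3],d
def at_z(K,W,uv,z):
    o,d=ray(K,W,uv); return o+d*(z-o[2])/d[2]
def tri(rays):
    A=np.zeros((3,3));b=np.zeros(3)
    for o,d in rays:
        d=d/np.linalg.norm(d);P=np.eye(3)-np.outer(d,d);A+=P;b+=P@o
    x=np.linalg.solve(A,b)
    return x,[np.linalg.norm(np.cross(x-o,d/np.linalg.norm(d))) for o,d in rays]
E
cat > m.py <<'E'
from h import *
names=["lid_grip","lid_hinge","latch_knob","box","stain_liquid_mid","separator_bottle_mid","polishing_tin_mid"]
rays={n:[] for n in names}
for c in ["scene","top"]:
    K,W=cam(c); im,d=ctrl.camera(c); cv2.imwrite(f"pics/{c}0.png",im[:,:,::-1])
    for n in names:
        r=ctrl.tip_of(c,n)
        if r:
            q=r[0]; u,v=map(int,q["point"]); u=min(max(u,0),639);v=min(max(v,0),399)
            dp=d[v,u]; o,dr=ray(K,W,q["point"]); rays[n].append((o,dr))
            print(c,n,np.round(q["point"],0),round(q["score"],2),"depthpt",np.round(o+dr*dp,3))
for n in names:
    if len(rays[n])==2: x,e=tri(rays[n]); print(n,np.round(x,4),np.round(e,4))
o=ctrl.get_obs(); print({k:np.round(v,3) for k,v in o.items()})
print(np.round(np.array(ctrl.camera_params("wrist")["T_tool_cam"]),3))
E
python3 m.py
```

```text
scene lid_grip [265. 218.] 0.9 depthpt [ 0.462 -0.16   0.083]
scene lid_hinge [338. 184.] 0.81 depthpt [ 0.642 -0.111  0.076]
scene latch_knob [260. 175.] 0.65 depthpt [ 0.515 -0.022  0.091]
scene box [309. 234.] 0.77 depthpt [ 0.513 -0.222  0.067]
scene stain_liquid_mid [246. 182.] 0.78 depthpt [0.511 0.052 0.043]
scene separator_bottle_mid [389. 236.] 0.97 depthpt [ 0.629 -0.293  0.063]
scene polishing_tin_mid [306. 286.] 0.57 depthpt [ 0.465 -0.297  0.028]
top lid_grip [341. 263.] 0.87 depthpt [ 0.467 -0.157  0.079]
top lid_hinge [309. 170.] 0.65 depthpt [ 0.656 -0.096 -0.001]
top box [324. 211.] 0.93 depthpt [ 0.567 -0.126  0.077]
top stain_liquid_mid [268. 238.] 0.57 depthpt [ 0.517 -0.02   0.099]
top separator_bottle_mid [400. 172.] 0.73 depthpt [ 0.639 -0.271  0.101]
top polishing_tin_mid [399. 255.] 0.85 depthpt [ 0.477 -0.279  0.027]
lid_grip [ 0.4653 -0.1563  0.0794] [0.0018 0.0018]
lid_hinge [ 0.6492 -0.0978  0.0682] [0.0006 0.0006]
box [ 0.5668 -0.1265 -0.0074] [0.0016 0.0016]
stain_liquid_mid [ 0.5026 -0.0115  0.0735] [0.0141 0.0141]
separator_bottle_mid [ 0.6426 -0.2793  0.0507] [0.0016 0.0016]
polishing_tin_mid [ 0.4747 -0.2811  0.0127] [0.0015 0.0015]
{'time_s': np.float64(0.8), 'qpos': array([-1.379,  0.3  ,  1.521, -0.   ,  1.321, -0.067]), 'joint_vel': array([-0.001, -0.002, -0.   , -0.001,  0.002, -0.   ]), 'tau': array([ 4.0000e-03, -5.3162e+01, -3.5290e+01,  7.1000e-02,  2.1000e-02,
        0.0000e+00]), 'ee_pos': array([ 0.141, -0.532,  0.219]), 'eef_rot': array([-3.142,  0.   ,  0.259]), 'force': array([-0.213,  0.812,  0.403]), 'moment': array([-0.041,  0.038,  0.059]), 'grip_force': np.float64(0.0), 'grip_width': np.float64(0.094)}
[[-0.    -0.965 -0.264  0.077]
 [ 1.    -0.     0.    -0.   ]
 [-0.    -0.264  0.965 -0.165]
 [ 0.     0.     0.     1.   ]]
```

View pics/scene0.png

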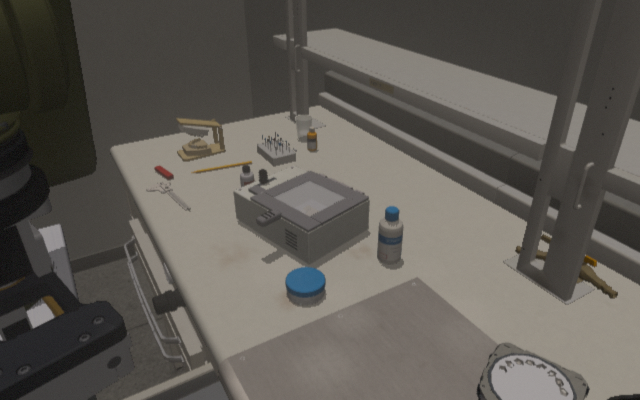

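View pics/top0.png

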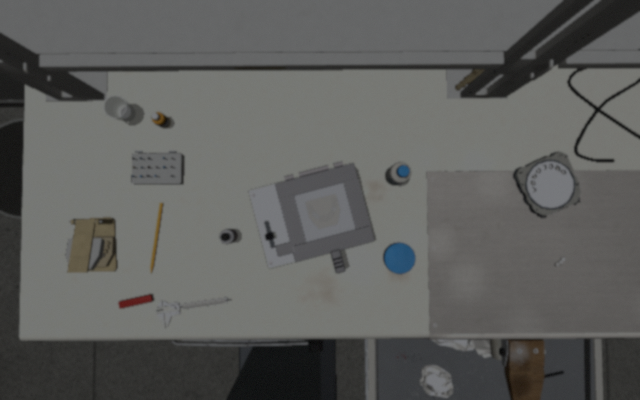

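The scene picture shows the box with its tongue at (265,218), the knob at (262,175), the stain bottle at (246,176), the separator at (390,238) and the tin at (306,284). In the top view the tongue is at (340,262), the knob at (270,236) and the tin at (399,258). The triangulated box yaw is about 0.31 rad and the tongue height is consistent. Next I hover over the tongue.

Call:
move_arm(targets=[[1,0.8,-0.55,0,0,0,-0.02],[1,1.6,-1.1,0.1,0,0,-0.05],[1,2.4,-1.65,0.2,0,0,-0.05],[1,3.2,-2.2,0.3,0,0,-0.05],[1,4.0,-2.75,0.4,0,0,-0.05],[1,4.8,-3.3,0.5,0,0,-0.05],[1,5.6,-3.85,0.6,0,0,-0.05],[1,6.4,-4.4,0.7,0,0,-0.05],[1,7.2,-4.95,0.8,0,0,-0.05],[1,7.8,-5.35,0.8,0,0,-0.05],[1,8.2,-5.6,0.8,0,0,-0.05],[1,8.2,-5.6,0.8,0,0,-0.05]])

```text
time_s: 2.0
ee_pos: [0.4667, -0.1542, 0.1794]
eef_rot: [-3.141, -0.0, 0.312]
force: [-0.2, -0.8, 1.1]
grip_width: 0.0937
grip_force: 0.0
```

```bash
cat > w.py <<'E'
from h import *
import sys
K,W=cam("wrist"); im,d=ctrl.camera("wrist"); cv2.imwrite(f"pics/{sys.argv[1]}.png",im[:,:,::-1])
o=ctrl.get_obs(); print(np.round(o["ee_pos"],4),np.round(o["eef_rot"],3),np.round(o["force"],2),o["time_s"])
for n in ["lid_grip","latch_knob","lid_hinge","box","stain_liquid_mid"]:
    for r in ctrl.tip_of("wrist",n)[:1]:
        u,v=[int(a) for a in r["point"]]
        oo,dr=ray(K,W,r["point"]); dp=d[min(max(v,0),399),min(max(u,0),639)]
        zz={"lid_grip":.074,"latch_knob":.087,"lid_hinge":.07,"box":0,"stain_liquid_mid":.035}[n]
        print(n,u,v,round(r["score"],2),"depth",np.round(oo+dr*dp,4),"at_z",np.round(at_z(K,W,r["point"],zz),4))
for n in ["lid_grip","latch_knob"]:
    for r in ctrl.cut_out("wrist",n)[:1]:
        m=r["region"]; v,u=np.nonzero(m&(d>0)); dd=d[v,u]
        P=(np.linalg.inv(K)@np.vstack([u,v,np.ones_like(u)])*dd).T@W[:3,:3].T+W[:3,3]
        zt=np.percentile(P[:,2],90); Q=P[abs(P[:,2]-zt)<.004]
        c,s,a=cv2.minAreaRect((Q[:,:2]*1000).astype(np.float32))
        print("cut",n,round(r["score"],2),np.round(r["point"]),len(u),"ztop",round(zt,4),"rect",np.round(c,1),np.round(s,1),round(a,1))
E
python3 w.py w0
```

```text
[ 0.4658 -0.1554  0.1793] [-3.141  0.     0.311] [-0.21 -0.36 -0.56] 2.05
lid_grip 314 203 0.55 depth [ 0.4677 -0.1506  0.081 ] at_z [ 0.4658 -0.1511  0.074 ]
latch_knob 185 103 0.82 depth [ 0.5204 -0.024   0.0987] at_z [ 0.5195 -0.019   0.087 ]
lid_hinge 315 201 0.32 depth [ 0.47   -0.1506  0.0815] at_z [ 0.467  -0.1515  0.07  ]
box 319 96 0.8 depth [ 0.5604 -0.1257  0.076 ] at_z [ 0.5663 -0.1243  0.    ]
stain_liquid_mid 122 78 0.77 depth [0.5207 0.0561 0.0529] at_z [0.5195 0.0676 0.035 ]
cut lid_grip 0.7 [322.  89.] 34479 ztop 0.0777 rect [ 539.9 -118.7] [194.4 189.9] 14.6
cut latch_knob 0.76 [187. 104.] 461 ztop 0.0991 rect [520.4 -21. ] [11.8 13.5] 16.8
```

View pics/w0.png

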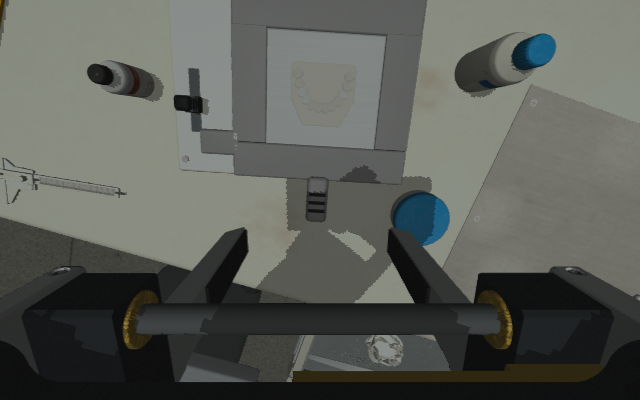

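The wrist view shows the tongue at cols 306–328, rows 177–221. The knob is at (187,104), and the front edge slopes about 3° from the gripper's axis. I'll refine the tongue and the yaw from the depth.

```bash
python3 - <<'E'
from h import *
K,W=cam("wrist"); im,d=ctrl.camera("wrist")
v,u=np.mgrid[0:400,0:640]; P=(np.linalg.inv(K)@np.stack([u.ravel(),v.ravel(),np.ones(u.size)])*d.ravel()).T@W[:3,:3].T+W[:3,3]
P=P.reshape(400,640,3)
def sub(r0,r1,c0,c1,z0,z1):
    q=P[r0:r1,c0:c1].reshape(-1,3); return q[(q[:,2]>z0)&(q[:,2]<z1)]
t=sub(183,230,295,340,.07,.09); c,s,a=cv2.minAreaRect((t[:,:2]*1000).astype(np.float32)); print("tongue",np.round(c,1),np.round(s,1),a,np.percentile(t[:,2],[10,50,90]))
# front edge of lid
E=[]
for c in list(range(240,300,4))+list(range(336,396,4)):
    col=P[150:200,c]; k=np.nonzero(col[:,2]>.065)[0]
    if len(k): E.append(col[k[-1],:2])
E=np.array(E,np.float32); vx,vy,x0,y0=cv2.fitLine(E,cv2.DIST_HUBER,0,.01,.01).ravel(); print("edge dir yaw",np.arctan2(-vx*np.sign(vy),abs(vy)),x0,y0)
E
```

```text
tongue [ 467.4 -152.7] [37.2 20. ] 14.379725456237793 [0.07921627 0.08078706 0.08199747]
edge dir yaw 0.25019833 0.4913456 -0.15242694
```

Call:
move_arm(targets=[[0.2,0,-0.04,0.4,0,0,0.03],[0,0,-0.04,0.8,0,0,0.06],[-0.1,0,-0.04,1.2,0,0,0.06],[-0.1,0,-0.04,1.6,0,0,0.06],[-0.1,0,-0.04,1.9,0,0,0.06],[-0.1,0,-0.04,2.1,0,0,0.06],[-0.1,0,-0.04,2.2,0,0,0.06],[-0.1,0,-0.04,2.2,0,0,0.06],[-0.1,0,-0.04,2.2,0,0,0.06]], grip_force=25)

```text
time_s: 3.35
ee_pos: [0.4651, -0.1543, 0.07]
eef_rot: [3.141, -0.001, 0.249]
force: [0.4, 0.6, -0.5]
grip_width: 0.0423
grip_force: 0.0
```

```bash
python3 w.py w1
```

```text
[ 0.4652 -0.1543  0.0701] [ 3.141e+00 -1.000e-03  2.490e-01] [ 0.6   0.25 -0.17] 3.4
lid_grip 312 253 0.58 depth [ 0.4674 -0.1507  0.0819] at_z [ 0.4637 -0.1516  0.074 ]
latch_knob 79 101 0.61 depth [ 0.5214 -0.0271  0.0957] at_z [ 0.5203 -0.0204  0.087 ]
box 312 84 0.84 depth [ 0.557  -0.1282  0.0754] at_z [ 0.5654 -0.1249  0.    ]
stain_liquid_mid 0 72 0.8 depth [0.5205 0.0539 0.0506] at_z [0.5189 0.0698 0.035 ]
cut lid_grip 0.88 [310. 107.] 68849 ztop 0.0776 rect [ 518.9 -123.7] [149.1 190.3] 14.0
cut latch_knob 0.58 [ 79. 103.] 1840 ztop 0.099 rect [520.3 -20.8] [12.2 15.2] 14.8
```

View pics/w1.png

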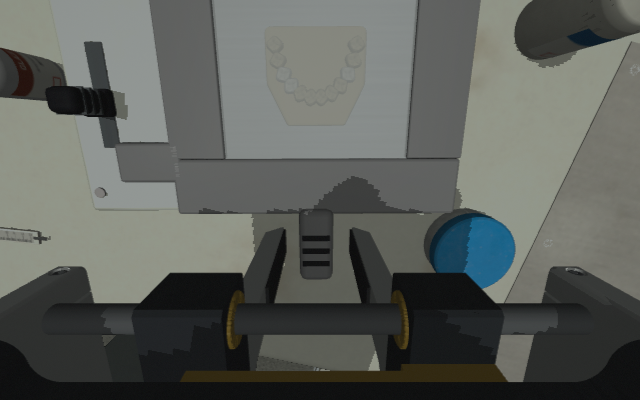

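The tongue (cols 300–333, rows 210–278) sits centred between the fingertips and the axes are aligned. I'll close on it.

Call:
move_arm(targets=[[-1,0,0,0,0,0,0],[-1,0,0,0,0,0,0],[-1,0,0,0,0,0,0],[-1,0,0,0,0,0,0],[-1,0,0,0,0,0,0],[-1,0,0,0,0,0,0]], grip_force=25)

```text
time_s: 4.35
ee_pos: [0.4647, -0.1536, 0.0694]
eef_rot: [-3.14, 0.0, 0.249]
force: [-1.9, 4.8, 1.0]
grip_width: 0.0199
grip_force: 25.0
```

Call:
move_arm(targets=[[-1,0,0,-0.03,0,0,0],[-1,0,0,-0.06,0,0,0],[-1,0,0,-0.08,0,0,0],[-1,0,0,-0.08,0,0,0],[-1,0,0,-0.08,0,0,0]])

```text
time_s: 4.85
ee_pos: [0.4647, -0.1536, 0.0732]
eef_rot: [-3.141, 0.0, 0.249]
force: [1.3, 5.0, -3.5]
grip_width: 0.0201
grip_force: 25.0
```

Call:
move_arm(targets=[[-1,0,0,-0.02,0,0,0],[-1,0,0,-0.04,0,0,0],[-1,0,0,-0.06,0,0,0],[-1,0,0,-0.06,0,0,0],[-1,0,0,-0.06,0,0,0]])

```text
time_s: 5.35
ee_pos: [0.4647, -0.1536, 0.0759]
eef_rot: [-3.14, 0.0, 0.249]
force: [4.3, 6.0, -6.0]
grip_width: 0.02
grip_force: 25.0
```

Call:
move_arm(targets=[[-1,0,0,-0.02,0,0,0],[-1,0,0,-0.03,0,0,0],[-1,0,0,-0.03,0,0,0],[-1,0,0,-0.03,0,0,0]])

```text
time_s: 5.75
ee_pos: [0.4647, -0.1536, 0.077]
eef_rot: [-3.14, 0.0, 0.249]
force: [7.1, 4.8, -13.1]
grip_width: 0.0196
grip_force: 25.0
```

Call:
move_arm(targets=[[-1,0,0,0,0,0,0],[-1,0,0,0,0,0,0],[-1,0,0,0,0,0,0]])

```text
time_s: 6.05
ee_pos: [0.4647, -0.1535, 0.0769]
eef_rot: [-3.14, 0.0, 0.249]
force: [6.3, 3.5, -14.1]
grip_width: 0.0197
grip_force: 25.0
```

A steady 14 N with no motion means the cover is caught. I'll let it down and release it.

Call:
move_arm(targets=[[-1,0,0,0.05,0,0,0],[-1,0,0,0.1,0,0,0],[-1,0,0,0.15,0,0,0],[-1,0,0,0.17,0,0,0],[-1,0,0,0.17,0,0,0],[-0.1,0,0,0.17,0,0,0],[-0.1,0,0,0.17,0,0,0],[-0.1,0,0,0.17,0,0,0]])

```text
time_s: 6.85
ee_pos: [0.4649, -0.1543, 0.0695]
eef_rot: [3.141, -0.0, 0.249]
force: [-0.3, 0.4, -0.0]
grip_width: 0.04
grip_force: 0.0
```

Call:
move_arm(targets=[[-0.1,0,0,-0.6,0,0,0],[-0.2,0,0,-1.4,0,0,0],[-0.3,0.4,-0.6,-1.6,0,0,0],[-0.4,0.9,-1.2,-1.6,0,0,0],[-0.4,1.3,-1.8,-1.6,0,0,0],[-0.4,1.7,-2.3,-1.5,0,0,0],[-0.4,1.73,-2.31,-1.3,0,0,0],[-0.4,1.73,-2.31,-1.3,0,0,0]], grip_force=10)

```text
time_s: 7.65
ee_pos: [0.5197, -0.0206, 0.1331]
eef_rot: [-3.141, 0.002, 0.25]
force: [-0.5, -0.3, -0.5]
grip_width: 0.0278
grip_force: 0.0
```

```bash
python3 w.py w2
```

```text
[ 0.5198 -0.0213  0.1338] [-3.141e+00  1.000e-03  2.490e-01] [0.68 0.57 0.61] 7.7
latch_knob 316 223 0.63 depth [ 0.5242 -0.0185  0.0994] at_z [ 0.5199 -0.0195  0.087 ]
lid_hinge 531 293 0.15 depth [ 0.4789 -0.2666  0.0284] at_z [ 0.4967 -0.2257  0.07  ]
box 425 179 0.88 depth [ 0.5725 -0.0942  0.0767] at_z [ 0.5649 -0.1263  0.    ]
stain_liquid_mid 225 182 0.71 depth [0.5252 0.0626 0.0554] at_z [0.5194 0.068  0.035 ]
cut lid_grip 0.76 [466. 178.] 39248 ztop 0.0776 rect [ 565.4 -113. ] [171.  189.7] 13.4
cut latch_knob 0.65 [318. 225.] 483 ztop 0.0992 rect [520.9 -19.8] [11.  13.7] 12.0
```

View pics/w2.png

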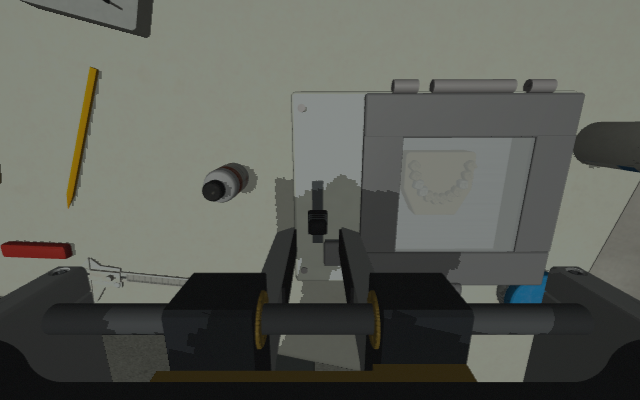

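The knob at (318,222) is centred between the fingertips. I'll descend and pinch.

Call:
move_arm(targets=[[-0.4,0.02,0,0.3,0,0,0],[-0.4,0.02,0,0.6,0,0,0],[-0.4,0.02,0,0.78,0,0,0],[-0.4,0.02,0,0.83,0,0,0],[-0.4,0.02,0,0.83,0,0,0],[-1,0.02,0,0.83,0,0,0],[-1,0.02,0,0.83,0,0,0],[-1,0.02,0,0.83,0,0,0],[-1,0.02,0,0.83,0,0,0]], grip_force=10)

```text
time_s: 8.95
ee_pos: [0.5213, -0.0202, 0.0935]
eef_rot: [-3.141, -0.001, 0.249]
force: [-1.7, 4.9, 4.6]
grip_width: 0.0142
grip_force: 10.0
```

Call:
move_arm(targets=[[-1,0.04,0,-0.02,0,0,0],[-1,0.1,0,-0.02,0,0,0],[-1,0.16,0,-0.02,0,0,0],[-1,0.22,0,-0.02,0,0,0],[-1,0.28,0,-0.02,0,0,0],[-1,0.3,0,-0.02,0,0,0],[-1,0.3,0,-0.02,0,0,0]])

```text
time_s: 9.65
ee_pos: [0.5357, -0.0165, 0.0936]
eef_rot: [-3.141, 0.001, 0.249]
force: [-1.0, 5.9, -4.4]
grip_width: 0.0141
grip_force: 10.0
```

Call:
move_arm(targets=[[-1,0.02,0,0,0,0,0],[-1,0.04,0,0,0,0,0],[-1,0.06,0,0,0,0,0],[-1,0.08,0,0,0,0,0],[-1,0.09,0,0,0,0,0],[-1,0.09,0,0,0,0,0]])

```text
time_s: 10.25
ee_pos: [0.5392, -0.0156, 0.0936]
eef_rot: [-3.14, 0.003, 0.249]
force: [-7.5, 4.0, -0.2]
grip_width: 0.0141
grip_force: 10.0
```

Call:
move_arm(targets=[[-1,0.015,0,0,0,0,0],[-1,0.03,0,0,0,0,0],[-1,0.03,0,0,0,0,0],[-1,0.03,0,0,0,0,0]])

```text
time_s: 10.65
ee_pos: [0.5399, -0.0154, 0.0934]
eef_rot: [-3.14, 0.005, 0.249]
force: [-13.6, 1.7, 3.2]
grip_width: 0.0138
grip_force: 10.0
```

It's at the end stop. I'll release, rise and check.

Call:
move_arm(targets=[[-1,-0.02,0,0,0,0,0],[-0.4,-0.02,0,0,0,0,0],[-0.4,-0.02,0,0,0,0,0],[-0.4,-0.02,0,-0.4,0,0,0],[-0.4,-0.02,0,-0.9,0,0,0],[-0.4,-0.02,0,-1.0,0,0,0],[-0.4,-0.02,0,-1.0,0,0,0]])

```text
time_s: 11.35
ee_pos: [0.5411, -0.0159, 0.1445]
eef_rot: [3.141, -0.002, 0.249]
force: [-0.4, -0.3, -1.1]
grip_width: 0.028
grip_force: 0.0
```

```bash
python3 w.py w3
```

```text
[ 0.5406 -0.0158  0.1435] [ 3.141 -0.     0.249] [ 0.73 -0.49  0.73] 11.4
latch_knob 316 225 0.93 depth [ 0.5401 -0.0154  0.0989] at_z [ 0.5359 -0.0164  0.087 ]
lid_hinge 457 119 0.78 depth [ 0.6446 -0.1036  0.0744] at_z [ 0.6452 -0.1057  0.07  ]
box 419 197 0.68 depth [ 0.5769 -0.0957  0.075 ] at_z [ 0.5647 -0.1273  0.    ]
stain_liquid_mid 230 202 0.97 depth [0.5273 0.0629 0.0558] at_z [0.5201 0.0678 0.035 ]
cut lid_grip 0.57 [457. 195.] 31636 ztop 0.0776 rect [ 567.5 -113. ] [166.9 189.5] 12.9
cut latch_knob 0.85 [314. 226.] 397 ztop 0.0993 rect [538.8 -16. ] [11.1 12.7] 14.6
```

Call:
move_arm(targets=[[-0.2,-0.5,0.5,0,0,0,0],[-0.1,-1.0,1.1,0,0,0,0],[-0.1,-1.5,1.7,0,0,0,0],[-0.1,-2.0,2.2,0,0,0,0],[-0.1,-2.15,2.3,0.3,0,0,0],[-0.1,-2.15,2.3,0.8,0,0,0],[-0.1,-2.15,2.3,1.3,0,0,0],[-0.1,-2.15,2.3,1.48,0,0,0],[-0.1,-2.15,2.3,1.48,0,0,0],[-1,-2.15,2.3,1.48,0,0,0],[-1,-2.15,2.3,1.48,0,0,0],[-1,-2.15,2.3,1.48,0,0,0]], grip_force=25)

```text
time_s: 12.95
ee_pos: [0.4652, -0.1538, 0.0708]
eef_rot: [3.141, -0.001, 0.249]
force: [-0.7, 0.3, -1.3]
grip_width: 0.022
grip_force: 0.0
```

Call:
move_arm(targets=[[-1,0,0,0,0,0,0],[-1,0,0,0,0,0,0],[-1,0,0,-0.05,0,0,0],[-1,0,0,-0.1,0,0,0],[-1,0,0,-0.15,0,0,0],[-1,0.01,0,-0.2,0,0,0],[-1,0.01,0,-0.25,0,0,0],[-1,0.01,0,-0.25,0,0,0]])

```text
time_s: 13.75
ee_pos: [0.4653, -0.1534, 0.0827]
eef_rot: [-3.141, -0.0, 0.249]
force: [3.1, 4.7, -2.1]
grip_width: 0.0197
grip_force: 25.0
```

It's free now: lifted 12 mm at about 2 N. I'll follow the arc about the hinge.

Call:
move_arm(targets=[[-1,0.03,0,-0.2,0,0,0],[-1,0.05,0,-0.35,0,0,0],[-1,0.08,0,-0.49,0,0,0],[-1,0.12,0,-0.64,0,0,0],[-1,0.16,0,-0.79,0,0,0],[-1,0.21,0,-0.93,0,0,0],[-1,0.26,0,-1.07,0,0,0],[-1,0.32,0,-1.21,0,0,0],[-1,0.38,0,-1.34,0,0,0],[-1,0.38,0,-1.34,0,0,0]])

```text
time_s: 14.75
ee_pos: [0.4841, -0.1486, 0.1504]
eef_rot: [-3.142, -0.001, 0.249]
force: [-1.6, 4.7, -1.6]
grip_width: 0.0198
grip_force: 25.0
```

Call:
move_arm(targets=[[-1,0.07,0,-0.13,0,0,0],[-1,0.14,0,-0.26,0,0,0],[-1,0.22,0,-0.39,0,0,0],[-1,0.31,0,-0.52,0,0,0],[-1,0.4,0,-0.64,0,0,0],[-1,0.49,0,-0.75,0,0,0],[-1,0.59,0,-0.87,0,0,0],[-1,0.7,0,-0.97,0,0,0],[-1,0.81,0,-1.08,0,0,0],[-1,0.92,0,-1.18,0,0,0],[-1,1.03,0,-1.27,0,0,0],[-1,1.03,0,-1.27,0,0,0]])

```text
time_s: 15.95
ee_pos: [0.5343, -0.1357, 0.2139]
eef_rot: [-3.141, -0.001, 0.249]
force: [-2.8, 5.4, -1.6]
grip_width: 0.0198
grip_force: 25.0
```

```bash
python3 - <<'E'
from h import *
im,d=ctrl.camera("scene"); cv2.imwrite("pics/s1.png",cv2.resize(im[120:320,160:460,::-1],None,fx=2,fy=2))
o=ctrl.get_obs(); print(o["ee_pos"],o["force"],o["moment"],o["grip_width"],o["grip_force"],o["time_s"])
E
```

```text
[ 0.53403543 -0.13573007  0.2137081 ] [-1.62458994  6.40630721 -0.60299284] [1.18996657 0.24684136 0.03644714] 0.019756011178764705 24.998669922351837 16.0
```

View pics/s1.png

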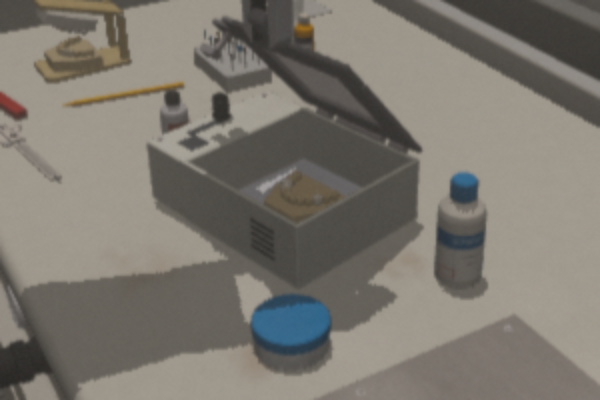

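The cover is held open at about 50° (crop: from the hinge near (415,150) up to the gripper at (240,25)). The bottles and the tin are where they were.

```bash
python3 -c "
from station import ctrl
print(ctrl.hand_in())"
```

```text
the job is handed in; nothing more can be done
None
```

The tug showed the cover was caught (a steady 14 N), so I let it down, slid the latch fully to the rear, and raised the cover to about 50°; it is still held open, the bottles and tin look undisturbed, and the job is handed in after about 16 s.

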